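# Kit the finished castings, leave the untrimmed ones

### The arm

A 6-joint arm with a two-finger parallel gripper is mounted at the origin on the work surface. World frame = base frame: x ahead of the robot, y to its left, z up, the work surface at z = 0. Lengths are in mm, angles in degrees, forces in N, time in s.
With the tool pointing down it reaches from about 400 to 925 mm from the base axis. Payload 12.5 kg.
Tool frame: the origin (TCP) lies on the front face of the gripper's body, between the roots of the fingers; the fingertips stand 78 mm ahead of it and the grasp point (between the pads) lies 59 mm ahead of it; z points along the fingers, y is the line along which they close (so a half turn about z gives the same grasp; the last joint's range is limited). The gripper opens to 95 mm and grips with 3 to 60 N. Pads are 20 mm wide; open, the fingers measure 119 mm over their backs; the gripper's body (75 mm by 180 mm) begins 59 mm behind the grasp point.
Start: joints at [-77.498, 28.126, 89.318, -0, 62.55, -6.05], TCP at [198.879, -592.524, 292.261] pointing down, gripper open.
Joint ranges: [-177.58, 177.58], [-47.91, 125.51], [2.72, 160], [-65.01, 245.01], [3.68, 167.84], [-153.87, 153.87]. Speed limits (degrees/s): [127.2, 127.2, 159.86, 180, 180, 180].

### API

Orientations are given as [roll, pitch, yaw] about the fixed x, y, z axes, in that order (R = Rz(yaw) Ry(pitch) Rx(roll)).
In Python, from workcell import arm, grip, kin, status, imaging, ticket gives the robot as it stands. The module is installed in compiled form; this text tells all that it offers. Calls block until the motion is done:
- arm.goto(position, orientation): joint-space move of the TCP to a pose.
- arm.line_to(position, rot=None, feed=150): straight line of the TCP; rot=None keeps the orientation; feed is the mean speed in mm/s.
- arm.set_joints(angles): joint-space move.
- grip(opening, strength=None): finger opening in mm; strength is the grip in N (None keeps the last); returns when the fingers have stopped.
- arm.sleep(seconds).
- kin.inverse_kinematics(position, orientation): joint angles nearest the present ones, or None.
- status.state(): the state.
- imaging.camera(name): name is "scene" or "top" or "wrist"; returns a dict with "color" (480x640x3 uint8, red, green, blue), "range_z" (480x640 float32, mm along the optical axis (not along the pixel's ray), 0 where there is no reading), "camera_matrix" (3x3 intrinsics, pixels), "dist" ([k1, k2, p1, p2, k3] as OpenCV has them; the pictures are not rectified), "world_to_cam" (4x4, takes a point from world to camera coordinates); the wrist camera has in their place "tool_from_camera" (4x4, takes a point from camera to tool coordinates, whose origin is the TCP and whose axes are the flange's). Camera axes: x right, y up, looking along -z (the intrinsics and any distortion apply to the point x, -y, -z); pixel columns grow to the right and rows downward; lengths in mm; the calibration is good to about 2 mm. A picture is of the moment at which its call begins: read the wrist's pose just before it.
A pose or a line that the arm cannot do raises arm.MotionError and nothing moves.
- ticket.hand_in(): hands the job in; it is judged then, once.
The state is a dict: "time": time; "joint_pos": joint angles; "qvel": joint speeds; "joint_efforts": joint torques, N m; "ee_pos": TCP position; "tcp_rot": TCP orientation; "wrist_force": force on the tool from outside, world axes, zero at the start; "wrist_torque": the same for the moment, N m; "finger_gap": finger opening in mm; "finger_force": force on a finger pad.
Only numpy, scipy, OpenCV 4.12 (cv2) and the standard library are available. Lean on these libraries where they do the work, as an engineer would, in place of code of your own. Each camera call takes 0.05 s, during which the arm holds its last target. There are 200 camera calls.

### The job

Put the three finished aluminium castings (clamp ring, square frame and flange block) from the bench into the blue tray, each lying flat and centred on the pad that shows its own yellow outline; which way round it is turned does not matter. Set them down rather than dropping them, and leave the three untrimmed castings, which still have a runner stub with a round biscuit on it, lying where they are.

Things in the scene. Friction and masses are not known exactly. Their poses are not given: they have to be found in the camera images.
- ring: Finished casting, bare aluminium, loose, about 55 g, 16 high (mm): clamp ring, 52 outer and 38 inner diameter, with a square lug reaching 36.5 along +x and a round knuckle reaching 36 along -x. No runner stub. Lies flat on the bench (z = 0) at any yaw. Origin: centre of its body, at the underside; z up. Grip from above across the 52 along y.
- square: Finished casting, bare aluminium, loose, about 55 g, 16 high (mm): square frame, 48 x 48 outside, 34 x 34 opening right through. No runner stub. Lies flat on the bench (z = 0) at any yaw. Origin: centre of its body, at the underside; z up. Grip from above across the 48, along x or y.
- flange: Finished casting, bare aluminium, loose, about 55 g, 16 high (mm): flange block, 32 (x) x 30 (y) with a dark round bore mark, and a round-ended ear 20 wide, 9 high on each side along x (74 long in all). No runner stub. Lies flat on the bench (z = 0) at any yaw. Origin: centre of its body, at the underside; z up. Grip from above across the 30 along y, on the central block.
- ring_untrimmed: Untrimmed look-alike, to be left: the same casting as 'ring' in shape, size, colour and origin, but with its casting runner still on: an 8 wide bar along its +y axis ending in a round biscuit 22 across and 12 high, reaching 54 mm from the origin. Loose, lies flat on the bench.
- square_untrimmed: Untrimmed look-alike, to be left: the same casting as 'square' in shape, size, colour and origin, but with its casting runner still on: an 8 wide bar along its +x axis ending in a round biscuit 22 across and 12 high, reaching 54 mm from the origin. Loose, lies flat on the bench.
- flange_untrimmed: Untrimmed look-alike, to be left: the same casting as 'flange' in shape, size, colour and origin, but with its casting runner still on: an 8 wide bar along its +y axis ending in a round biscuit 22 across and 12 high, reaching 54 mm from the origin. Loose, lies flat on the bench.
- tray: Blue plastic tray, fixed to the bench: 120 (x) x 352 (y) mm plus a 6 mm rim lip all round, 44 high, walls and floor 5 thick. Two dividers, as high as the walls, make three bays in a row along y, each about 110 x 111 inside. Origin: centre of its underside, on the bench.
- ring_pad: Target of 'ring': black pad 106 x 106 x 3 mm, fixed on the floor of any one of the tray's bays, with a full-size yellow outline at its centre: a ring with a square lug and a round knuckle. Origin: centre of its underside, 5 mm above the bench; its top, where the casting comes to lie, is 8 mm above the bench. Axes parallel to the tray's.
- square_pad: Target of 'square': black pad 106 x 106 x 3 mm, fixed on the floor of any one of the tray's bays, with a full-size yellow outline at its centre: a square frame. Origin: centre of its underside, 5 mm above the bench; its top, where the casting comes to lie, is 8 mm above the bench. Axes parallel to the tray's.
- flange_pad: Target of 'flange': black pad 106 x 106 x 3 mm, fixed on the floor of any one of the tray's bays, with a full-size yellow outline at its centre: a long two-eared block with a round bore. Origin: centre of its underside, 5 mm above the bench; its top, where the casting comes to lie, is 8 mm above the bench. Axes parallel to the tray's.
There are look-alikes about, which are no part of the job. Leave any green look-alike of the flange alone.

How it is judged (in metres and radians):
At the end, for the whole second after the job is handed in: Each finished casting lies flat (within 0.1 rad), at rest and released on the pad with its own outline, its centre within 15 mm of the pad's centre and its underside less than 12 mm above the bench; the three untrimmed castings are within 15 mm of where they lay at the start (horizontal distance between ring and ring_pad below 0.015 m and height (world z) of each of ring, square, flange below 0.012 m and angle between each of ring, square, flange's own z axis and vertical below 0.1 rad and linear speed of each of ring, square, flange below 0.02 m/s and contact force between each of ring, square, flange and the fingers below 0.05 N and horizontal distance between square and square_pad below 0.015 m and horizontal distance between flange and flange_pad below 0.015 m and distance of each of ring_untrimmed, square_untrimmed, flange_untrimmed from where it was at the start of the episode below 0.015 m); the robot touches nothing.
It fails at once if an untrimmed casting is moved more than 15 mm (distance of any of ring_untrimmed, square_untrimmed, flange_untrimmed from where it was at the start of the episode above 0.015 m).
It fails at once if a finished casting is dropped (falling free more than about 2 cm above where it should lie) ((height (world z) of ring above 0.03 m and contact force between ring and anything else below 0.01 N and linear speed of ring above 0.25 m/s) or (height (world z) of square above 0.03 m and contact force between square and anything else below 0.01 N and linear speed of square above 0.25 m/s) or (height (world z) of flange above 0.03 m and contact force between flange and anything else below 0.01 N and linear speed of flange above 0.25 m/s)).
It also fails if it takes over 80 s, if anything falls off the work surface, if the arm or the gripper's body presses on something with over 40 N, if the wrist force passes 120 N, or if a joint passes its speed limit or range.

## Working session

There is one attempt and no reset: what is moved stays moved. The work goes in short steps, each a Python script; the robot and the scene stay as the last script left them, time stands still between calls to the robot, and variables do not carry over. Pictures are saved under pics/ and viewed, at most 14 in all, crops included, and the job is handed in when it is done.

```bash
mkdir -p pics; ls; python3 - <<'E'
from workcell import imaging,status
import cv2,numpy as np
for n in("top","scene"):
    d=imaging.camera(n); cv2.imwrite(f"pics/{n}0.png",d["color"][:,:,::-1]); np.savez(f"{n}0.npz",**d)
    print(n,d["camera_matrix"].tolist(),d["dist"],np.round(d["world_to_cam"],3).tolist())
s=status.state();print(s["time"],s["ee_pos"],s["tcp_rot"])
E
```

```text
pics
top [[586.4712965131134, 0.0, 323.4545389171507], [0.0, 586.4712965131134, 241.43794083584606], [0.0, 0.0, 1.0]] [0.00058299 0.         0.         0.         0.        ] [[0.012, -1.0, 0.028, 13.708], [0.996, 0.015, 0.089, -555.722], [-0.09, 0.027, 0.996, -1198.144], [0.0, 0.0, 0.0, 1.0]]
scene [[548.8934160132811, 0.0, 319.54487012653885], [0.0, 548.8934160132811, 239.46411517419187], [0.0, 0.0, 1.0]] [-0.09020987  0.          0.          0.          0.        ] [[-0.576, 0.817, -0.02, 288.711], [-0.589, -0.398, 0.704, 308.102], [0.567, 0.417, 0.71, -1646.924], [0.0, 0.0, 0.0, 1.0]]
0.1 [ 198.85333261 -592.38308614  291.71550184] [-1.79943488e+02 -5.88023604e-03  1.85534208e+01]
```

View pics/top0.png

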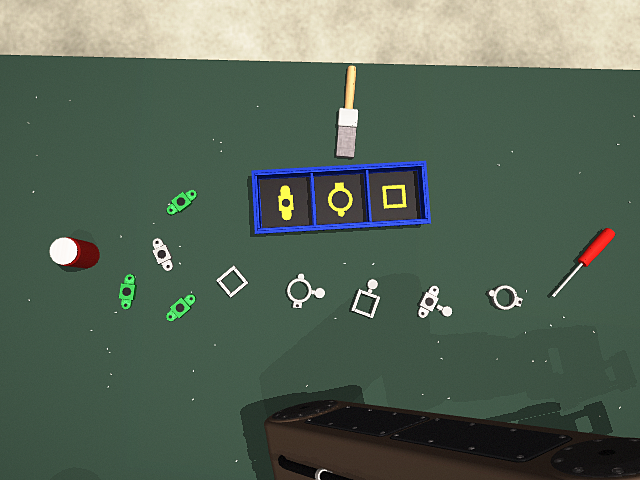

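View pics/scene0.png

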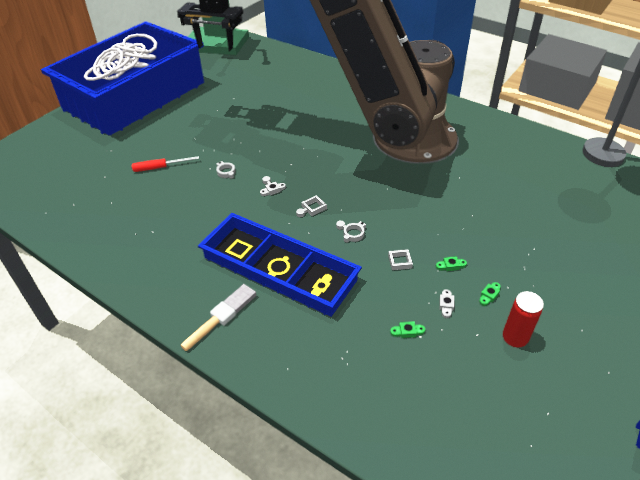

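The top view shows the finished castings: flange about (162,254), square (232,282), ring (505,297). The pads are flange (286,203), ring (340,199) and square (394,196). I'll measure these from masks and check against an enlarged crop.

```bash
cat > h.py <<'E'
import numpy as np,cv2
def w2p(d,P):  # world->pixel
    T=d["world_to_cam"];c=np.atleast_2d(P)@T[:3,:3].T+T[:3,3]
    return cv2.projectPoints(c*[1,-1,-1],np.zeros(3),np.zeros(3),d["camera_matrix"],d["dist"])[0][:,0]
def p2w(d,uv,z,T=None): # pixel->world on plane z
    T=d["world_to_cam"] if T is None else T
    n=cv2.undistortPoints(np.float64(uv).reshape(-1,1,2),d["camera_matrix"],d["dist"])[:,0]
    r=np.c_[n[:,0],-n[:,1],-np.ones(len(n))]@T[:3,:3]; o=-T[:3,:3].T@T[:3,3]
    return o+r*((z-o[2])/r[:,2])[:,None]
def comp(m,uv,rad=25):
    n,l,s,c=cv2.connectedComponentsWithStats(m.astype(np.uint8),connectivity=8)
    b=max((i for i in range(1,n) if np.hypot(*(c[i]-uv))<rad),key=lambda i:s[i,4])
    return np.argwhere(l==b)[:,::-1].astype(float)
def rect(P): 
    (c,s,a)=cv2.minAreaRect(np.float32(P[:,:2])); return np.round(c,1),np.round(s,1),round(a,1)
E
python3 - <<'E'
from h import *
d=np.load("top0.npz"); im=d["color"].astype(int)
br=im.min(2)>140; ye=(im[:,:,0]>150)&(im[:,:,2]<110)&(im[:,:,1]>130)
for n,uv in dict(flange=(162,254),square=(232,282),ring=(505,297),ringU=(303,291),sqU=(367,298),flU=(433,302)).items():
    P=p2w(d,comp(br,uv),16); print(n,rect(P),P.mean(0).round(1)[:2])
for n,uv in dict(flange=(286,203),ring=(340,199),square=(394,196)).items():
    P=p2w(d,comp(ye,uv),8); print("pad",n,rect(P),P.mean(0).round(1)[:2])
c=d["color"][:,:,::-1]
t=[cv2.resize(c[v-30:v+30,u-30:u+30],(266,266),interpolation=2) for u,v in((162,254),(232,282),(505,297),(286,203),(340,199),(394,196))]
cv2.imwrite("pics/c1.png",np.vstack([np.hstack(t[:3]),np.hstack(t[3:])]))
E
```

```text
flange (array([524.7, 357.5]), array([71.6, 28.5]), 25.7) [524.8 356.6]
square (array([470.9, 210.6]), array([47.1, 47.2]), 41.0) [471.  210.7]
ring (array([ 444.4, -363.3]), array([50. , 65.1]), 14.5) [ 444.4 -362.9]
ringU (array([456.8,  61.4]), array([63.3, 72.4]), 27.2) [451.3  60.1]
sqU (array([442. , -73.1]), array([47.5, 76.6]), 70.5) [439.  -71.9]
flU (array([ 433.3, -200.7]), array([28. , 72.2]), 63.1) [ 434.2 -200.6]
pad flange (array([639.8, 102.4]), array([73.5, 30. ]), 5.4) [639.1 102.4]
pad ring (array([649.8, -13. ]), array([62.7, 54. ]), 42.5) [649.7 -12.9]
pad square (array([ 656.6, -128.4]), array([49. , 48.6]), 4.4) [ 656.7 -128.4]
```

View pics/c1.png

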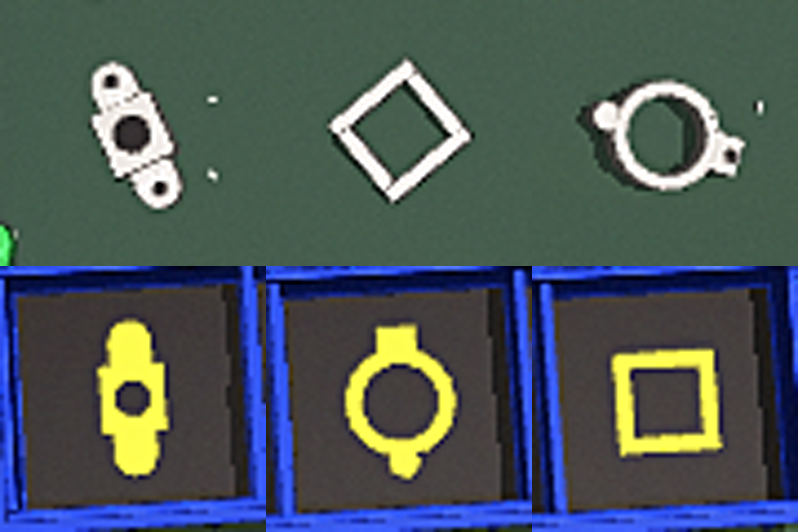

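The crop confirms the outlines. The ring's lug–knuckle axis runs at about 73° in world yaw, the flange at about 23°, the square at about 41° and the tray at about 4°. I'll start with the ring and hover over it for a wrist look.

```bash
cat >> h.py <<'E'
from workcell import arm,grip,kin,status,imaging
from scipy.spatial.transform import Rotation as Ro
def go(p,yaw):
    j=status.state()["joint_pos"]; best=None
    for y in (yaw,yaw+180,yaw-180):
        y=(y+180)%360-180
        q=kin.inverse_kinematics(p,[180,0,y])
        if q is not None:
            c=np.abs(np.subtract(q,j)).max()
            if best is None or c<best[0]: best=(c,y,q)
    arm.set_joints(best[2]); return best[1]
def wrist(name=None):
    s=status.state(); d=imaging.camera("wrist")
    W=np.eye(4);W[:3,:3]=Ro.from_euler("xyz",s["tcp_rot"],degrees=True).as_matrix();W[:3,3]=s["ee_pos"]
    d["world_to_cam"]=np.linalg.inv(W@d["tool_from_camera"])
    if name: cv2.imwrite(f"pics/{name}.png",d["color"][:,:,::-1])
    return d
def measure(d,xy,z=16):
    m=d["color"].min(2)>140; uv=w2p(d,[*xy,z])[0]
    P=p2w(d,comp(m,uv,80),z)[:,:2]; c=P.mean(0); w,v=np.linalg.eigh(np.cov((P-c).T))
    return uv.round(),c.round(1),np.degrees(np.arctan2(*v[::-1,1])).round(1),rect(P)
E
python3 - <<'E'
from h import *
print(go([444,-363,240],73)); s=status.state(); print(s["time"],s["ee_pos"],s["tcp_rot"])
d=wrist("w1"); 
try: print(measure(d,(444,-363)))
except Exception as e: print(repr(e))
E
```

```text
73
1.3833 [ 443.61150484 -363.89013256  240.1631443 ] [1.79982927e+02 2.05278800e-02 7.28960808e+01]
(array([317., 220.]), array([ 446.3, -363.3]), np.float64(73.4), (array([ 445.6, -364.8]), array([56.6, 62.5]), 24.3))
```

View pics/w1.png

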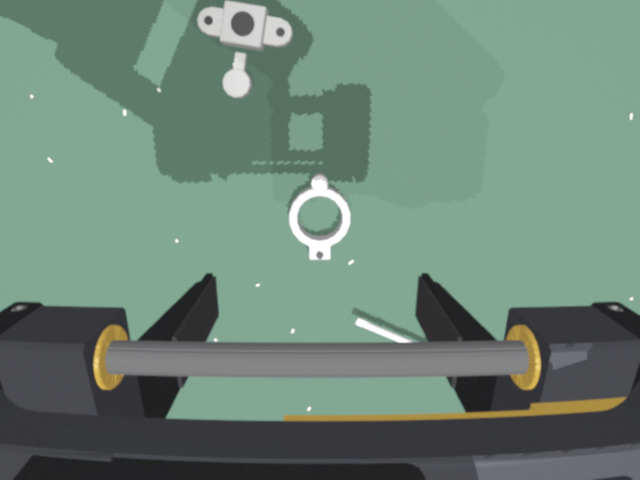

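The wrist view shows the ring at (320,218) with its lug axis upright, so the grasp yaw is right. Its centre is about (445.6, -364). Now pick and place it.

```bash
cat >> h.py <<'E'
def pick(x,y,yaw,op,width):
    yw=go([x,y,200],yaw); grip(op); arm.line_to([x,y,81],feed=150)
    grip(width-10,20); arm.line_to([x,y,170],feed=150)
    s=status.state(); print("picked t",s["time"],"gap",s["finger_gap"],"F",s["finger_force"])
def place(x,y,yaw,op):
    go([x,y,190],yaw); print("over",status.state()["ee_pos"].round(1)) if hasattr(status.state()["ee_pos"],"round") else 0
    arm.line_to([x,y,110],feed=150); arm.line_to([x,y,89.3],feed=40); arm.sleep(.1)
    s=status.state(); print("down",s["ee_pos"],s["wrist_force"],"gap",s["finger_gap"])
    grip(op); arm.sleep(.1); arm.line_to([x,y,190],feed=200); print("t",status.state()["time"])
E
python3 - <<'E'
from h import *
pick(445.6,-363.8,73.2,75,52)
d=wrist("w2")
place(649.8,-13,73.2 if 0 else 4.2,64)
d=wrist("w3"); print(measure(d,(649.8,-13),24))
E
```

```text
picked t 4.525 gap 52.016929596806975 F 19.999676942825317
over [649.6 -13.8 189.7]
down [649.70566038 -12.99516533  89.15248497] [-0.62390639 -0.68287204  1.17468545] gap 51.712562026223125
t 8.775
(array([316., 243.]), array([634.9, -25.8]), np.float64(-146.0), (array([640.9, -18.6]), array([88. , 77.6]), 4.2))
```

View pics/w3.png

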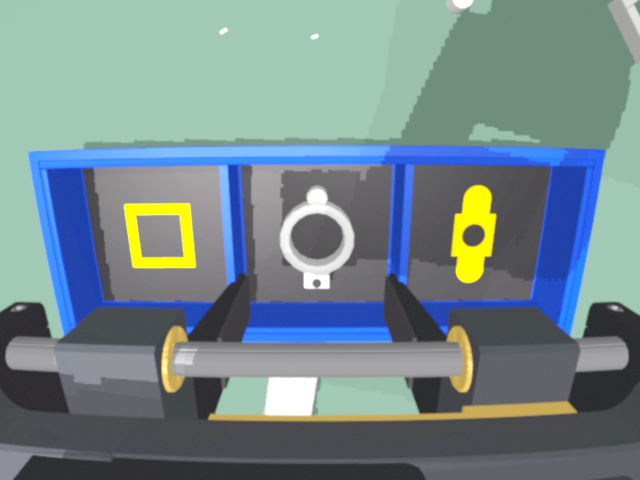

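The ring lies flat at (317,239), centred in the middle bay between x≈245 and x≈392. Next are the square and the flange, each with a wrist re-measure first.

```bash
python3 - <<'E'
from h import *
go([471,211,240],41); d=wrist("w4"); m=measure(d,(471,211)); print(m)
r=m[3]; ok=np.hypot(*(r[0]-[471,211]))<6
x,y=r[0] if ok else (471,211); a=r[2] if ok and abs(r[2]-41)<4 else 41
pick(x,y,a,70,48); place(656.7,-128.4,4.2,62)
go([525,357.3,240],24); d=wrist("w5"); m=measure(d,(525,357.3)); print(m,status.state()["time"])
E
```

```text
(array([318., 221.]), array([470.8, 208.9]), np.float64(-146.7), (array([471. , 209.2]), array([52.4, 50. ]), 42.1))
picked t 12.85 gap 47.91648740694903 F 19.940834641456604
over [ 656.5 -127.1  189.8]
down [ 656.61984334 -128.39442156   89.13106437] [-0.92132532  0.21909109  0.73478254] gap 47.99491033989987
t 17.0
(array([318., 221.]), array([523.2, 355.9]), np.float64(-153.8), (array([524.1, 356.4]), array([73.1, 31.2]), 26.3)) 18.8833
```

View pics/w5.png

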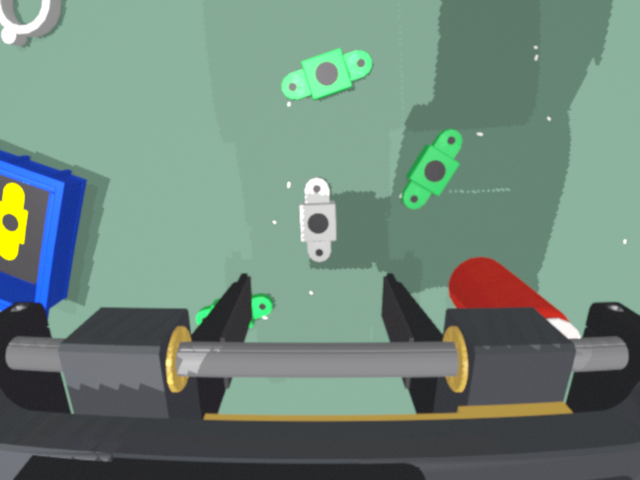

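The flange is at (318,222), with clear space for the fingers on both sides. The nearest green part is about 100 mm away, and the can is outside the gripper body's reach.

```bash
python3 - <<'E'
from h import *
pick(524.3,356.7,25.6,56,30); place(639.8,102.4,4.2,46)
go([500,-400,300],0); d=imaging.camera("top"); c=d["color"]
im=c.astype(int); br=im.min(2)>140
for n,uv in dict(ringU=(303,291),sqU=(367,298),flU=(433,302)).items(): print(n,p2w(d,comp(br,uv),16).mean(0).round(1))
for n,w in dict(flange=(639.8,102.4),ring=(649.8,-13),square=(656.7,-128.4)).items():
    P=p2w(d,comp(im.min(2)>110,w2p(d,[*w,24])[0]),24); print(n,rect(P),P.mean(0).round(1))
cv2.imwrite("pics/t2.png",cv2.resize(c[140:340,220:480,::-1],(780,600),interpolation=2)); print(status.state()["time"])
E
```

```text
picked t 21.7917 gap 29.565210994186373 F 19.96883064508438
over [639.4 103.5 189.6]
down [639.78413383 102.36920339  89.06099489] [-0.08919034 -0.08536696  0.19399715] gap 29.877279072727987
t 25.6167
ringU [451.5  60.1  16. ]
sqU [439.  -71.9  16. ]
flU [ 431.8 -199.2   16. ]
flange (array([639.5, 102.9]), array([72. , 29.3]), 1.1) [639.8 102.5  24. ]
ring (array([648.8, -12.9]), array([53.5, 60.1]), 54.0) [647.3 -12.9  24. ]
square (array([ 656.1, -127.6]), array([46.9, 48.5]), 1.0) [ 656.2 -128.1   24. ]
27.5917
```

View pics/t2.png

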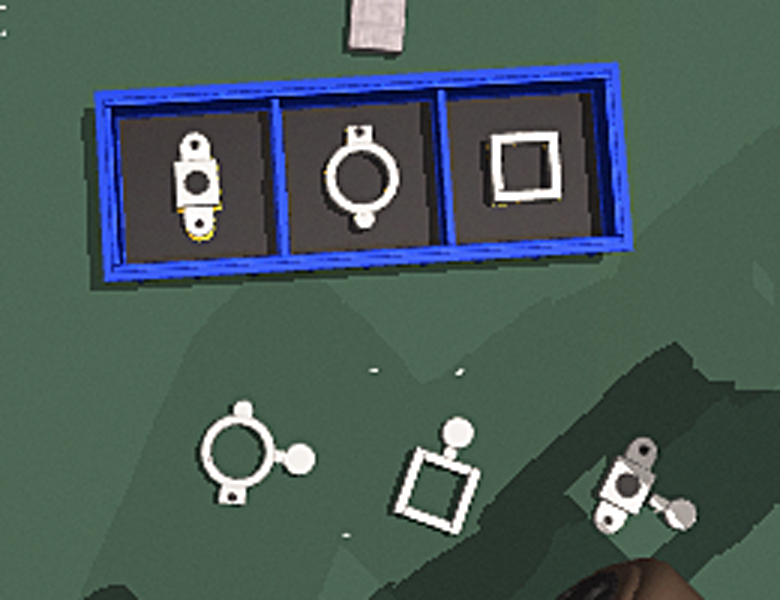

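All three castings cover their outlines: flange at (197,185), ring (361,178), square (526,167). The untrimmed ones haven't moved.

```bash
python3 -c "
from workcell import ticket
print(ticket.hand_in())"
```

```text
the job is handed in; nothing more can be done
None
```

The clamp ring, square frame and flange block each lie flat and within about 3 mm of centre on their own pads, the untrimmed castings were left where they lay, and the job was handed in at about 28 s (no verdict was returned).

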